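# Open the safety-capped bottle of wood oil

## Task

Open the bottle of wood oil for the carvings: push its broad safety cap down against the spring and, keeping it pushed, twist it anticlockwise (seen from above) nearly a quarter turn until it is free, then lift it off. Finish while still holding the cap in the gripper, level, straight above the open bottle and 5 to 10 cm clear of its mouth. Leave everything else on the table where it is.

Things in the scene. Friction and masses are not known exactly. Their poses are not given: they have to be found in the camera images.
- cap_center (a point): Centre (on the axis, half-way up) of the loose white ribbed safety cap on the square amber bottle: round, 48 mm in diameter, 36 mm tall, 35 g; any diameter will do for a grip. Its upper 20 mm is the widest; the lower 16 mm is a hollow skirt 2 mm narrower. Locked, its flat top is 165 mm above the table. z axis up; x along the two lugs inside the skirt and the thin raised bar on its top.
- cap: The same safety cap; its origin is the centre of its underside. It starts locked, its x axis along the bottle's within a few degrees, and cannot be lifted or turned until pushed down 4 mm or more (it bottoms after 5.5 mm). Pushed, it turns anticlockwise seen from above, never clockwise; free to lift after 55 degrees, 60 to 120 are good, stop at about 130. Sideways play 1.5 mm; rises by itself if let go.
- bottle_mouth (a point): Centre of the rim of the square amber bottle's neck, 140 mm above the table, hidden inside the cap at the start. Its axes are the bottle's, z up.
- bottle: The square amber glass bottle (68 mm square, shoulder ending 114 mm above the table, neck 26 mm in diameter) held fast in a wooden stand 106 mm square and 40 mm tall that is fixed to the table: it neither turns nor tips. Origin at the centre of the stand's underside, z up.
- plug (a joint): The grey spring plug in the mouth that carries the cap: how far it is pushed down, 0 = up (cap locked or off), 0.0055 m = cap fully pushed down. The spring needs about 3 N to start and 9 N fully down.
- slim_bottle: Bystander, fixed: a round slim amber bottle (50 mm diameter, with a narrow plain white cap 27 mm in diameter, top 116 mm above the table) in its own wooden stand 90 mm square. Leave it alone. Origin at the centre of the stand's underside. It and the square bottle swap sides from one start to the next.
- figure_a_center (a point): Bystander: centre of a loose carved wooden figure with pointed hat, 105 mm tall, 40 mm wide, standing between the two bottles.
- figure_b_center (a point): Bystander: centre of a loose carved figure, 95 mm tall, 42 mm wide, on the pile of books at the far side (57 mm high).
- figure_c_center (a point): Bystander: centre of a loose carved figure, 110 mm tall, 38 mm wide, on the same pile of books.
- mug_center (a point): Bystander: centre of a loose white mug, 76 mm in diameter, 90 mm tall.
- brush_grip (a point): Bystander: grip of a loose flat brush, 170 mm long, lying near the robot.
- sanding_block_center (a point): Bystander: centre of a loose cork sanding block 90 x 55 x 30 mm lying near the robot.
- blank_center (a point): Bystander: centre of a loose uncarved wooden blank 40 x 40 x 110 mm, standing.
There are look-alikes about, which are no part of the job. Of the things that look like the cap, the middle-sized one is meant. Leave any green look-alike of the bottle alone.

How it is judged:
By the outcome, as a careful person would: the job done as asked, in the order asked, and still so for the second after the job is handed in, while the arm keeps its last pose, push and grip.
It also fails if it takes over 35 s, if anything falls off the work surface, if the arm or the gripper's body presses on something with over 40 N, if the wrist force passes 120 N, or if a joint passes its speed limit or range.

## Robot

A 6-joint arm with a two-finger parallel gripper is mounted at the origin on the work surface. World frame = base frame: x ahead of the robot, y to its left, z up, the work surface at z = 0. Lengths are in mm, angles in rad, forces in N, time in s.
With the tool pointing down it reaches from about 300 to 775 mm from the base axis. Payload 14.6 kg.
Tool frame: the origin (TCP) lies between the finger pads; the fingertips stand 19 mm ahead of it and the grasp point (between the pads) is the TCP; x points along the fingers, y is the direction in which the jaws open and shut, and the axes are right-handed (so a half turn about x gives the same grasp; the last joint's range is limited). The gripper opens to 94 mm and grips with 3 to 60 N. Pads are 16 mm wide; open, the fingers measure 119 mm over their backs; the gripper's body (75 mm by 177 mm) begins 78 mm behind the grasp point.
Start: joints at [-1.185, 0.3, 1.521, -0, 1.321, -0.067], TCP at [240.609, -494.567, 224.446] pointing down, gripper open.
Joint ranges: [-3.03, 3.03], [-0.79, 2.21], [0.23, 2.52], [-1.04, 4.18], [0, 3.07], [-2.55, 2.55]. Speed limits (rad/s): [2.22, 2.22, 2.57, 3.14, 3.14, 3.14].

## Interface

Orientations are given as a unit quaternion [x, y, z, w].
In Python, from cell import ctrl, optics, order gives the robot as it stands.
- The arm moves only by the shell command python3 -m inch 'ROWS' [FORCE]. ROWS is a JSON object of lists of equal length, an entry for each row: "claw": the gripper command: -1 is fully open, 1 is shut, values between are in proportion; "linear": the shift along the tool's x, y, z in mm, a list of three; "roll": the turn about the tool's x in degrees. In form: {"claw": [claw, ...], "linear": [[x, y, z], ...], "roll": [roll, ...]}. A call has 1 to 12 rows; each row shifts and turns the commanded pose from where the row before left it, along the tool's axes as they then stand; what a row does not reach is not made up. A row lasts 1/10 s, in which the tool goes at most 50 mm and 8.59 degrees, less where a joint would pass 70% of its speed; a pose out of reach is approached as far as the arm can. A call with a gripper value outside its range is refused whole. The fingers move at their own pace and stop on an object; FORCE is the grip in N (left out, the last holds). Time passes only in rows, so rows that do not move let the fingers close. It gives the time, the measured TCP pose, the force and the opening at its end, in the units of the state.
- ctrl.state(): the state, without advancing time (a new reading comes with each control period).
- optics.grab_frame(name): name is "scene" or "top" or "wrist"; returns the picture (480x640x3 uint8, red, green, blue); there is no depth.
- optics.camera_params(name): a dict with "vertical_fov" (degrees; the focal length in pixels is half the picture's height over the tangent of half this angle, whatever the lens; pixels are square), "cx", "cy" (the principal point, pixels), "rvec" (rotation vector, rad) and "tvec" (3), from world to camera coordinates, as OpenCV has them. Camera axes: x right, y down, z forward; pixel columns grow to the right and rows downward; lengths in mm; the calibration is good to about 2 mm. A picture is of the moment at which its call begins: read the wrist's pose just before it. camera_params takes no time and is no camera call; for the wrist camera it gives the pose at the moment of the call.
- order.job_done(): hands the job in, once; it reports no verdict.
The state is a dict: "time_s": time; "joints": joint angles; "qvel": joint speeds; "effort": joint torques, N m; "tool_pos": TCP position; "ee_rot": TCP orientation; "force": force on the tool from outside, world axes, zero at the start; "wrist_torque": the same for the moment, N m; "width": opening from 0.0 (shut) to 1.0 (fully open).
Only numpy, scipy, OpenCV 4.12 (cv2) and the standard library are available. Lean on these libraries where they do the work, as an engineer would, in place of code of your own. Each camera call takes 0.05 s, during which the arm holds its last target.

## Working session

There is one attempt and no reset: what is moved stays moved. The work goes in short steps, Python scripts to look and compute and a shell command to move; the robot and the scene stay as the last step left them, time stands still between calls to the robot, and variables do not carry over. Pictures are saved under pics/ and viewed, and the job is handed in when it is done.

```bash
ls; mkdir -p pics; python3 - <<'E'
from cell import ctrl, optics, order
import cv2
s=ctrl.state(); print(s)
for n in ("scene","top","wrist"):
    p=optics.camera_params(n); print(n,p)
    cv2.imwrite(f"pics/{n}0.png",optics.grab_frame(n)[:,:,::-1])
E
```

```text
pics
{'time_s': 0.0, 'joints': array([-1.18461620e+00,  3.00475518e-01,  1.52156494e+00,  1.32388128e-07,
        1.32070838e+00, -6.66155373e-02]), 'qvel': array([ 0.00078628, -0.00081414, -0.0020926 ,  0.00309617,  0.00146827,
       -0.00039306]), 'effort': array([ 5.79701482e-04, -5.31805301e+01, -3.52736807e+01,  7.08931102e-02,
        2.43788684e-02, -1.12987107e-04]), 'tool_pos': array([ 240.51496631, -494.36032296,  223.89072386]), 'ee_rot': array([-0.68899722, -0.15912691,  0.68912721, -0.15831976]), 'force': array([-0.06064932, -0.24433183, -0.3087475 ]), 'wrist_torque': array([-0.04241161,  0.02731783, -0.01695943]), 'width': 0.999324351355278}
scene {'vertical_fov': 50.24614983369592, 'cx': 324.73867541280777, 'cy': 234.88677337738335, 'rvec': array([ 1.87185108,  1.49683715, -0.65562384]), 'tvec': array([-125.16091271, -279.16794973, 1492.45798253])}
top {'vertical_fov': 46.471692389741584, 'cx': 315.0970959684406, 'cy': 250.44625331862585, 'rvec': array([ 2.18086727, -2.19221712,  0.05592374]), 'tvec': array([  -4.05239494,  553.8963519 , 1443.73657885])}
wrist {'vertical_fov': 61.11493336671987, 'cx': 316.41513398066127, 'cy': 243.8837103694297, 'rvec': array([-2.46347599,  1.54036154,  0.21106361]), 'tvec': array([-549.74410988,  -28.12129159,  391.8728403 ])}
```

View pics/scene0.png

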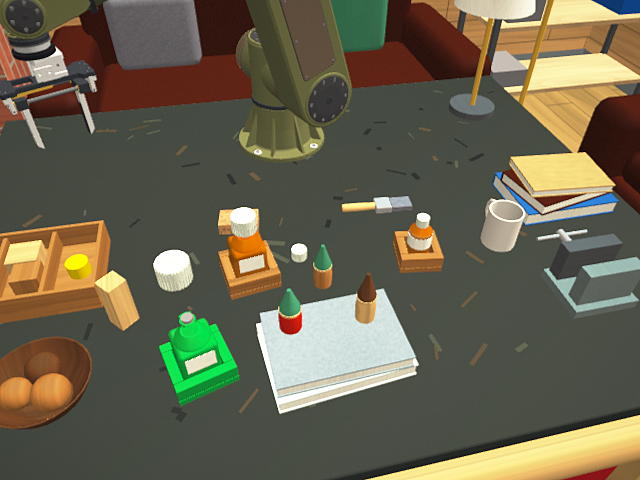

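View pics/top0.png

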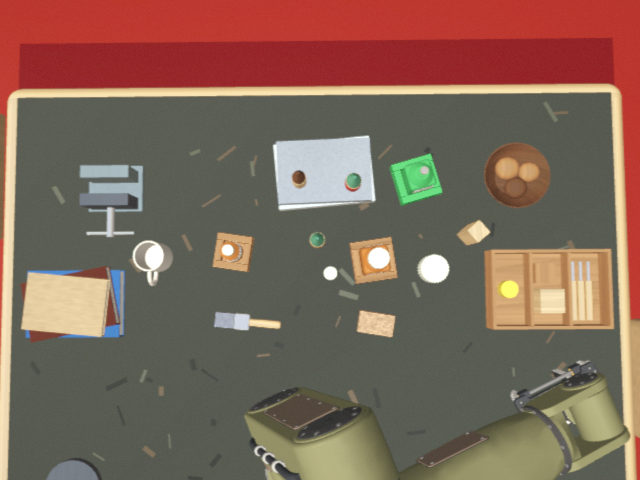

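View pics/wrist0.png

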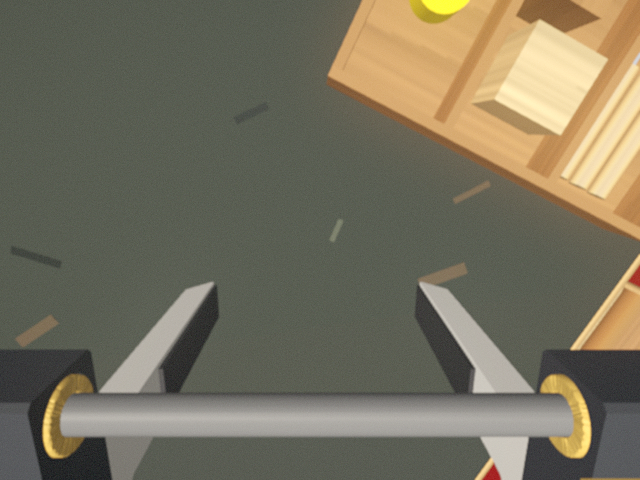

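The scene view shows the square amber bottle with its broad white cap at about (243,220), a large loose look-alike at (173,270) and a small one at (299,253). In the top view the bottle's cap is at (378,258), the large cap at (433,268) and the small one at (330,272). Next I'll measure the cap from both views.

```bash
cat > h.py <<'E'
import numpy as np, cv2
from cell import ctrl, optics, order
def cam(n,p=None):
    p=p or optics.camera_params(n); f=240/np.tan(np.radians(p["vertical_fov"])/2)
    K=np.array([[f,0,p["cx"]],[0,f,p["cy"]],[0,0,1]]); R=cv2.Rodrigues(np.array(p["rvec"]))[0]
    return K,R,np.array(p["tvec"])
def ray(c,uv):
    K,R,t=c; d=R.T@np.linalg.inv(K)@np.array([*uv,1.]); return -R.T@t,d
def onz(c,uv,z):
    o,d=ray(c,uv); return o+d*(z-o[2])/d[2]
def two(c1,u1,c2,u2):
    o1,d1=ray(c1,u1);o2,d2=ray(c2,u2)
    s=np.linalg.lstsq(np.c_[d1,-d2],o2-o1,rcond=None)[0]
    a=o1+s[0]*d1;b=o2+s[1]*d2; return (a+b)/2,np.linalg.norm(a-b)
def proj(c,P):
    K,R,t=c; q=K@(R@np.array(P)+t); return q[:2]/q[2]
E
python3 - <<'E'
from h import *
T=cv2.imread("pics/top0.png");S=cv2.imread("pics/scene0.png")
def blobs(I,roi):
    x0,y0,x1,y1=roi; h=cv2.cvtColor(I[y0:y1,x0:x1],cv2.COLOR_BGR2HSV)
    m=((h[...,1]<50)&(h[...,2]>150)).astype(np.uint8)
    n,l,st,ce=cv2.connectedComponentsWithStats(m)
    for i in range(1,n):
        if st[i,4]>30: print(st[i]+[x0,y0,0,0,0],ce[i]+[x0,y0])
print("top");blobs(T,(310,225,460,300))
print("scene");blobs(S,(140,190,320,300))
c=cam("top")
for z in (165,150): print(onz(c,(378,258),z))
o=np.hstack([cv2.resize(T[220:300,330:410],(400,400),interpolation=2),cv2.resize(S[195:305,205:315],(400,400),interpolation=2)])
cv2.imwrite("pics/z0.png",o)
E
```

```text
top
[368 248  22  21 351] [378.38176638 257.62962963]
[417 254  33  29 731] [433.18194254 268.2995896 ]
[323 266  14  14 161] [329.7826087  272.59627329]
scene
[230 207  27  30 653] [243.09647779 221.31240429]
[291 243  16  19 252] [298.86507937 252.29365079]
[ 153  250   40   42 1288] [173.02173913 269.83074534]
[239 255  25  18 279] [251.15412186 263.45878136]
[ 526.40574517 -155.48720356  165.        ]
[ 527.09648547 -157.04185016  150.        ]
```

View pics/z0.png

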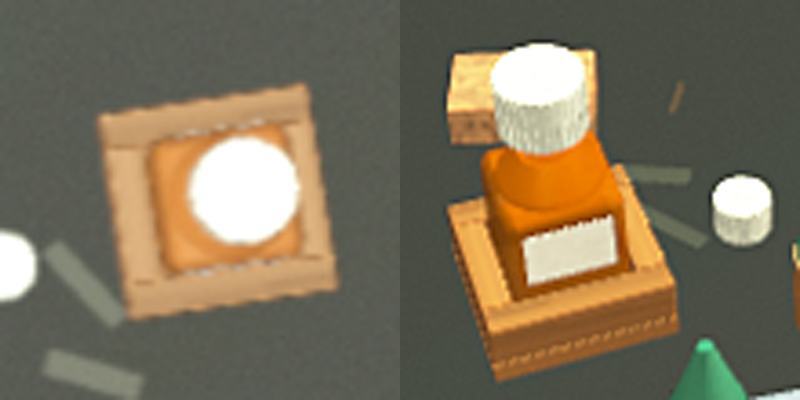

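```bash
python3 - <<'E'
from h import *
from scipy.spatial.transform import Rotation as Ro
ct,cs=cam("top"),cam("scene")
# cap axis point seen by blobs: top-blob ~ cap top; scene blob ~ mid body -> use top-face ellipse centre in scene zoom (540,75)/400*110
sc=(205+540/400*110-110, 195+75/400*110)
print(two(ct,(378.4,257.6),cs,sc), sc)
T=cv2.imread("pics/top0.png");h=cv2.cvtColor(T,cv2.COLOR_BGR2HSV)
m=((h[...,1]>60)&(h[...,0]<25)).astype(np.uint8);m[:, :345]=0;m[:,405:]=0;m[:232]=0;m[288:]=0
cn=max(cv2.findContours(m,0,1)[0],key=cv2.contourArea)
bx=cv2.boxPoints(cv2.minAreaRect(cn)); P=np.array([onz(ct,b,40) for b in bx]); print(P.round(1),P.mean(0))
e=np.diff(np.r_[P,P[:1]],axis=0)[:,:2]; print(np.linalg.norm(e,axis=1),np.degrees(np.arctan2(e[:,1],e[:,0])))
s=ctrl.state();R=Ro.from_quat(s["ee_rot"]).as_matrix();print(R.round(3))
d=np.array([526.4,-155.5,225])-s["tool_pos"];print(d,R.T@d, s["time_s"])
E
```

```text
(array([ 527.44369967, -155.11252113,  165.65084179]), np.float64(2.509842325859369)) (243.5, 215.625)
[[ 573.2  -92.3   40. ]
 [ 589.8 -203.9   40. ]
 [ 481.3 -219.1   40. ]
 [ 464.8 -108.    40. ]] [ 527.2634066  -155.83959238   40.        ]
[112.80861308 109.60966177 112.28620265 109.60547331] [ -81.55099056 -172.0358737    98.44849288    8.23720084]
[[-0.     0.437 -0.899]
 [ 0.001 -0.899 -0.437]
 [-1.    -0.001 -0.   ]]
[285.84457039 338.92421908   0.95135202] [  -0.78779151 -179.72586452 -405.30931741] 0.15
```

Both views and the stand centre agree on the cap at (527, -155.5), top at z≈165. I'll move above it.

```bash
python3 -m inch '{"claw":[-1,-1,-1,-1,-1,-1,-1,-1,-1,-1,-1,-1],"linear":[[0,-8,-18],[0,-16,-36],[0,-18,-40],[0,-18,-40],[0,-18,-40],[0,-18,-40],[0,-18,-40],[0,-18,-40],[0,-18,-40],[0,-16,-36],[0,-10,-22],[0,-4,-13]],"roll":[0,0,0,0,0,0,0,0,0,0,0,0]}' 40
python3 -m inch '{"claw":[-1,-1],"linear":[[0,0,0],[0,0,0]],"roll":[0,0]}'
python3 - <<'E'
from h import *
s=ctrl.state();c=cam("wrist")
cv2.imwrite("pics/w1.png",optics.grab_frame("wrist")[:,:,::-1]); print(s["tool_pos"],s["joints"],s["force"])
print(proj(c,(527,-155.5,165)),proj(c,s["tool_pos"]))
E
```

```text
time_s: 1.35
tool_pos: [526.9, -153.9, 224.1]
ee_rot: [-0.689, -0.16, 0.689, -0.159]
force: [0.1, -0.6, -0.1]
width: 1.004
time_s: 1.55
tool_pos: [525.6, -156.2, 224.3]
ee_rot: [-0.689, -0.159, 0.689, -0.159]
force: [0.7, -0.8, -0.7]
width: 0.999
[ 525.59049316 -156.21629043  224.2509263 ] [-3.55607913e-01  2.96600850e-01  1.52573044e+00 -2.16911149e-04
  1.31975577e+00  7.62715557e-01] [ 0.71716566 -0.84197402 -0.7200587 ]
[315.98464955 269.47344962] [315.86416215 318.00954051]
```

View pics/w1.png

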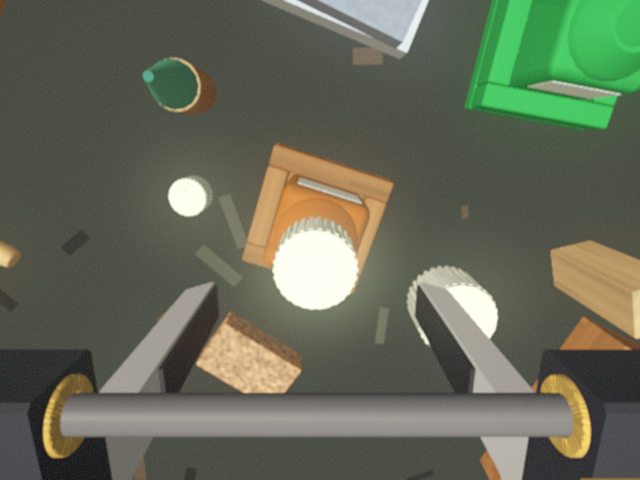

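The wrist view shows the cap's top face at about (315,268), where (316,269.5) was predicted, so it agrees to within 1 mm. Now refining and descending.

```bash
python3 - <<'E'
from h import *
from scipy.spatial.transform import Rotation as Ro
I=cv2.imread("pics/w1.png");h=cv2.cvtColor(I,cv2.COLOR_BGR2HSV)
c=cam("wrist");s=ctrl.state()
for v in (225,240,250):
    m=((h[...,2]>v)&(h[...,1]<40)).astype(np.uint8); m[:,:262]=0;m[:,372:]=0;m[:205]=0;m[325:]=0
    cn=max(cv2.findContours(m,0,1)[0],key=cv2.contourArea)
    (x,y),r=cv2.minEnclosingCircle(cn); b=cv2.boundingRect(cn)
    print(v,x,y,r,b,onz(c,(x,y),165),onz(c,(b[0]+b[2]/2,b[1]+b[3]-43),165))
R=Ro.from_quat(s["ee_rot"]).as_matrix()
print(R.T@(np.array([527,-155.5,153])-s["tool_pos"]))
E
```

```text
225 315.22808837890625 268.7461242675781 42.484153747558594 (273, 228, 85, 81) [ 527.04744014 -155.18815292  165.        ] [ 528.60232245 -154.60684885  165.        ]
240 314.9791259765625 268.74652099609375 42.03966522216797 (273, 230, 85, 79) [ 526.98510857 -155.06036288  165.        ] [ 528.60232245 -154.60684885  165.        ]
250 314.5392761230469 269.58660888671875 41.54143142700195 (273, 231, 84, 78) [ 526.41917891 -155.05523249  165.        ] [ 528.47781016 -154.35048322  165.        ]
[71.38202855 -0.20865057 -1.84572853]
```

```bash
python3 -m inch '{"claw":[-1,-1,-1,-1,-1,0,0.2,0.6,1,1,1],"linear":[[15,0,-1],[25,0,-1],[20,0,0],[11,0,0],[0,0,0],[0,0,0],[0,0,0],[0,0,0],[0,0,0],[0,0,0],[0,0,0]],"roll":[0,0,0,0,0,0,0,0,0,0,0]}' 40
python3 -m inch '{"claw":[1,1,1],"linear":[[0,0,0],[0,0,0],[0,0,0]],"roll":[0,0,0]}'
python3 - <<'E'
from h import *
s=ctrl.state();print(s)
cv2.imwrite("pics/w2.png",optics.grab_frame("wrist")[:,:,::-1])
E
```

```text
time_s: 2.7
tool_pos: [527.9, -154.6, 153.6]
ee_rot: [0.689, 0.159, -0.689, 0.159]
force: [-0.1, -0.7, 0.7]
width: 0.527
time_s: 3.0
tool_pos: [527.9, -154.6, 153.5]
ee_rot: [0.689, 0.159, -0.689, 0.159]
force: [-0.2, 0.1, 1.8]
width: 0.506
{'time_s': 3.0, 'joints': array([-3.51570995e-01,  3.67812570e-01,  1.60276794e+00,  7.79363393e-05,
        1.17091825e+00,  7.66381931e-01]), 'qvel': array([ 8.48103395e-04,  7.05357162e-06, -2.96714621e-04, -2.58301533e-03,
        2.35588108e-03, -7.26257046e-05]), 'effort': array([-1.18662883e-01, -5.40451670e+01, -3.26796699e+01,  1.37114045e-02,
       -1.45812342e-01, -3.02735543e-04]), 'tool_pos': array([ 527.88750073, -154.63051455,  153.54228149]), 'ee_rot': array([ 0.68910262,  0.15873249, -0.68901928,  0.15872624]), 'force': array([-0.16904501,  0.10585531,  1.75582689]), 'wrist_torque': array([ 0.0526508 ,  0.1062698 , -0.01721229]), 'width': 0.5058653355496626}
```

View pics/w2.png

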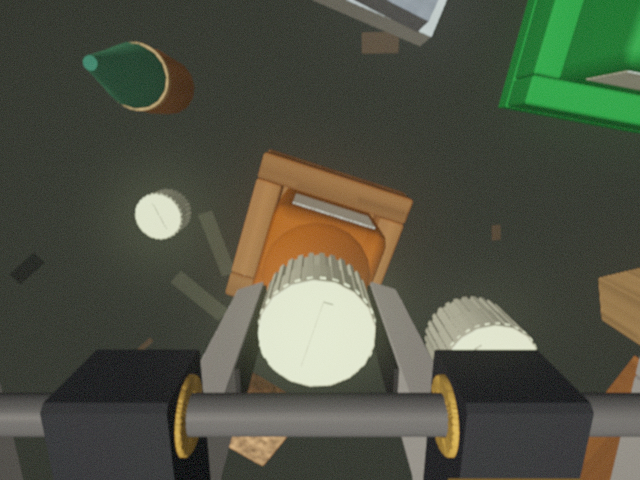

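The cap is between the pads: width is 0.506, about 47.6 mm, and the bar is visible from (303,363) to (328,303). Now pushing down.

```bash
python3 -m inch '{"claw":[1,1,1,1,1],"linear":[[2,0,0],[2,0,0],[1.5,0,0],[0,0,0],[0,0,0]],"roll":[0,0,0,0,0]}' 45
```

```text
time_s: 3.55
tool_pos: [528.0, -154.7, 148.3]
ee_rot: [0.689, 0.159, -0.689, 0.159]
force: [-3.0, 1.6, 7.5]
width: 0.503
```

```bash
python3 -m inch '{"claw":[1,1,1,1],"linear":[[0.5,0,0],[0.5,0,0],[0,0,0],[0,0,0]],"roll":[0,0,0,0]}' 45; python3 -m inch '{"claw":[1,1,1],"linear":[[0,0,0],[0,0,0],[0,0,0]],"roll":[-3,-6,-6]}' 45;  python3 -c "
from h import *
s=ctrl.state();print(s['wrist_torque'],s['joints'][5])
cv2.imwrite('pics/w3.png',optics.grab_frame('wrist')[:,:,::-1])"
```

```text
time_s: 3.95
tool_pos: [528.0, -154.6, 148.0]
ee_rot: [0.689, 0.159, -0.689, 0.159]
force: [-5.2, 1.8, 14.0]
width: 0.508
time_s: 4.25
tool_pos: [528.6, -154.8, 148.0]
ee_rot: [0.663, 0.248, -0.661, 0.249]
force: [0.0, 2.0, 11.5]
width: 0.501
[ 0.29337361  0.05278323 -0.07211609] 0.5004175981267341
```

View pics/w3.png

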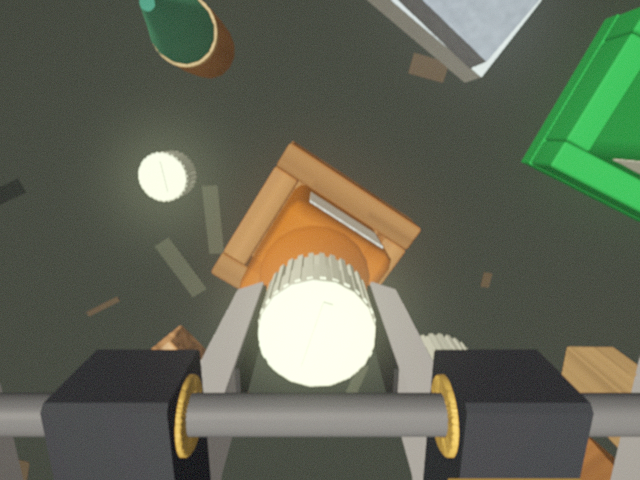

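The bar's end stays at about (325,303) relative to the jaws while the bottle turns in view, so the cap is turning with the gripper. Force shows it is on the bottom stop. I'll keep twisting.

```bash
python3 -m inch '{"claw":[1,1,1,1,1,1],"linear":[[0,0,0],[0,0,0],[0,0,0],[0,0,0],[0,0,0],[0,0,0]],"roll":[-6,-7,-7,-7,-7,-5]}' 45; python3 -m inch '{"claw":[1,1,1,1,1,1,1],"linear":[[0,0,0],[0,0,0],[0,0,0],[0,0,0],[0,0,0],[0,0,0],[0,0,0]],"roll":[-7,-7,-7,-7,-5,-2,0]}' 45;  python3 -c "
from h import *
s=ctrl.state();print(s['wrist_torque'],s['joints'][5],s['tool_pos'])
cv2.imwrite('pics/w4.png',optics.grab_frame('wrist')[:,:,::-1])"
```

```text
time_s: 4.9
tool_pos: [528.4, -154.5, 148.0]
ee_rot: [0.541, 0.455, -0.54, 0.456]
force: [-2.0, 4.1, 12.3]
width: 0.502
time_s: 5.6
tool_pos: [527.9, -154.2, 148.0]
ee_rot: [0.38, 0.596, -0.38, 0.596]
force: [-6.6, 5.9, 15.5]
width: 0.504
[1.03219454 1.22479395 0.02049753] -0.7882344476981537 [ 527.89099501 -154.16950327  148.01182429]
```

View pics/w4.png

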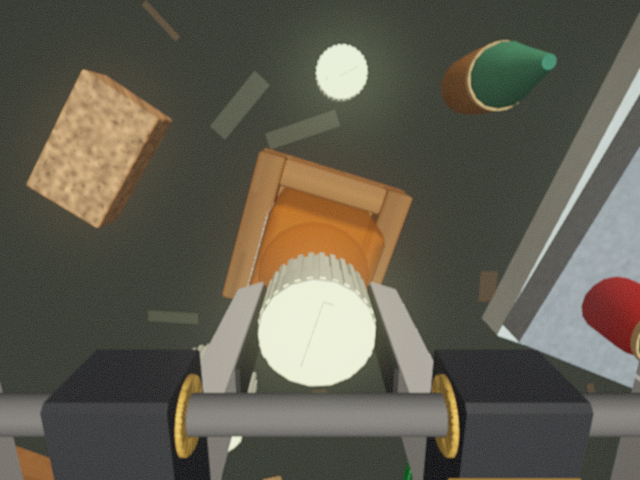

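The bar sits at the same place in the jaw frame, so the cap has turned about 88° without slipping. Lifting it 86 mm.

```bash
python3 -m inch '{"claw":[1,1,1,1,1,1,1,1,1,1,1,1],"linear":[[-2,0,0],[-3,0,0],[-4,0,0],[-8,0,0],[-12,0,0],[-15,0,0],[-15,0,0],[-13,0,0],[-9,0,0],[-5,0,0],[0,0,0],[0,0,0]],"roll":[0,0,0,0,0,0,0,0,0,0,0,0]}' 45;  python3 -c "
from h import *
s=ctrl.state();print(s)
for n in ('scene','wrist','top'): cv2.imwrite('pics/%s5.png'%n,optics.grab_frame(n)[:,:,::-1])
a=cv2.imread('pics/scene5.png')[150:310,150:360];cv2.imwrite('pics/z5.png',cv2.resize(a,None,fx=3,fy=3))"
```

```text
time_s: 6.85
tool_pos: [527.7, -154.6, 232.5]
ee_rot: [0.38, 0.596, -0.38, 0.596]
force: [-0.5, 0.5, -0.3]
width: 0.499
{'time_s': 6.85, 'joints': array([-3.51642382e-01,  2.93851747e-01,  1.50988849e+00, -2.13871552e-05,
        1.33853693e+00, -7.86958715e-01]), 'qvel': array([ 0.00078757,  0.00296264,  0.0036958 , -0.00091329, -0.00023253,
        0.00252564]), 'effort': array([ 1.30390785e-03, -5.39324534e+01, -3.61593533e+01,  3.94100987e-02,
        1.01090781e-01, -3.81253710e-05]), 'tool_pos': array([ 527.69639921, -154.62695568,  232.48433793]), 'ee_rot': array([ 0.38017053,  0.59641044, -0.38028868,  0.59594083]), 'force': array([-0.54796075,  0.54253722, -0.28099286]), 'wrist_torque': array([-0.00115811, -0.0314645 , -0.027551  ]), 'width': 0.49885291285044964}
```

View pics/z5.png

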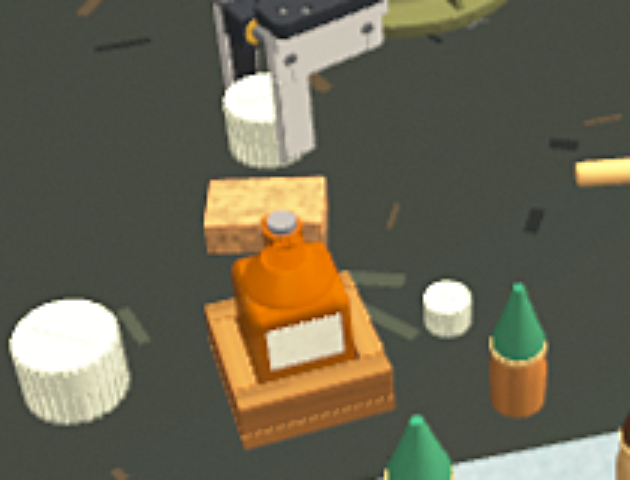

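View pics/wrist5.png

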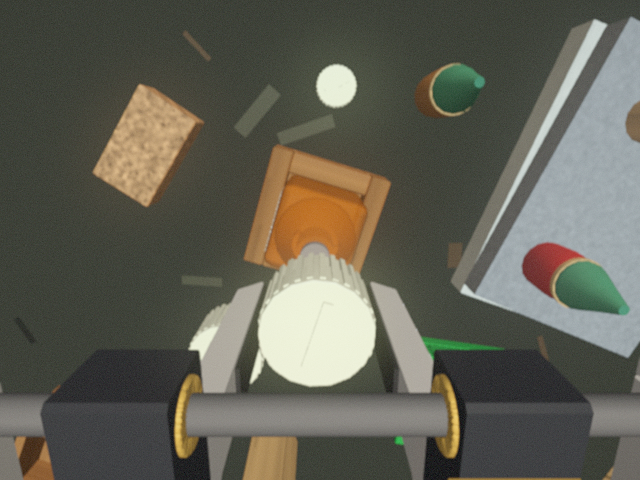

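View pics/top5.png

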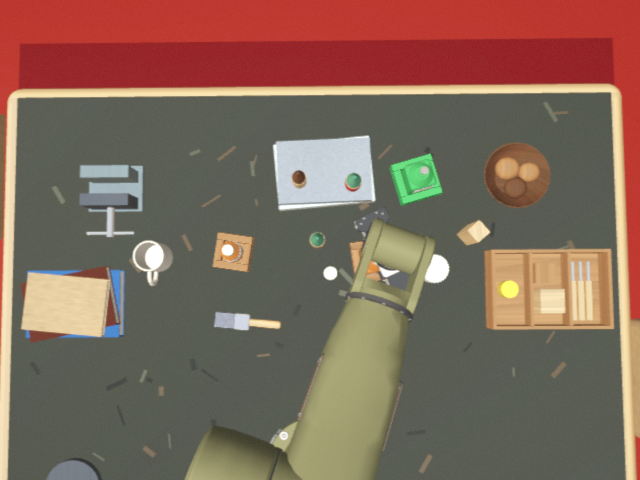

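The views show the bottle open, with its grey plug at scene (244,222). The cap is in the jaws, level, with its bar unmoved, and the bystanders are where they were. One numeric check before handing in.

```bash
python3 - <<'E'
from h import *
s=ctrl.state();c=cam("scene")
print("mouth",onz(c,(150+282/3,150+221/3),142), "tcp",s["tool_pos"])
p=proj(c,(527.7,-154.6,208)); print("cap bottom centre pred zoom",(p-150)*3, (proj(c,(527.7,-154.6,244))-150)*3)
a=cv2.imread('pics/top0.png').astype(int);b=cv2.imread('pics/top5.png').astype(int)
d=(abs(a-b).max(2)>40);d[:,190:445]&=True
print([ (n,d[y0:y1,x0:x1].sum()) for n,(x0,y0,x1,y1) in dict(figA=(305,228,328,252),small=(322,264,340,282),slim=(210,230,256,275),books=(270,133,378,212),mug=(130,238,175,290),brush=(210,308,285,334),green=(388,152,444,205),blank=(455,215,492,247)).items()])
print(order.job_done())
E
```

```text
mouth [ 523.36330986 -154.65449326  142.        ] tcp [ 527.69756147 -154.60990168  232.40605184]
cap bottom centre pred zoom [272.82575378 143.99693952] [266.96497815  96.38675822]
[('figA', np.int64(0)), ('small', np.int64(0)), ('slim', np.int64(0)), ('books', np.int64(0)), ('mug', np.int64(0)), ('brush', np.int64(0)), ('green', np.int64(0)), ('blank', np.int64(0))]
the job is handed in; nothing more can be done
None
```

The bottle is open and the job is handed in, with the gripper still holding the cap above the mouth. I gripped the cap at 45 N and pushed it onto its bottom stop at about 12–15 N. Keeping it pushed, I turned it about 88° anticlockwise and lifted it off, finishing at about 7 s.

**Last checks:**
- **Cap:** it is level in the jaws, and its bar did not move relative to the jaws, so it did not slip. From the tool height, its underside is at about z = 208 mm, 68 mm above the mouth.
- **Bystanders:** the top view shows no change at the small look-alike, slim bottle, books with their two figures, mug, brush, green bottle, blank or the figure between the bottles. I did not compare the sanding block and the large look-alike cap pixel by pixel. The wrist and scene views show both still in place.
- **Centring, slight disagreement:** one scene-camera ray put the mouth about 4 mm in x from the cap axis. That is about one pixel plus the calibration error. The two-view measurement, the stand centre and the wrist view agreed within 1–2 mm.

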